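Open the tube mixer and seat its rotor

TASK

Lever the hinged cover of the small tube mixer wide open with the blade of the flat opening tool (not with the fingers), so that it stays open past upright, and lay the tool back down on the desk. Then pick up the tube rotor (there is a grip bar on its top), set it upright on the mixer's drive shaft, turn it until its cross slot meshes with the four ribs of the shaft, and slide it down and press it fully home, pushing the sprung seat under it down to its stop. Finish while still holding the rotor and keeping it pressed fully home; do not let go, and leave the mug, the label roll and the tape roll where they are.

Things in the scene. Friction and masses are not known exactly. Their poses are not given: they have to be found in the camera images.
- mixer: Tube mixer base, a light grey box 62 mm high, fixed. Origin on the desk right below the vertical drive shaft; z up; x points from the front (speed knob, notch) to the hinge side. Front face x = -50 mm, hinge side x = +66, sides y = +-50 mm. Under the cover is an open well: x -40 to +54, y +-38 mm, floor at z = 25 mm. The cover's hinge line lies along y at x = +66, z = 62 mm.
- pry_notch (a point): Centre of the opening of the pry notch in the mixer's front face, 56 mm above the desk, 50 mm in front of the shaft axis; x points inward to the hinge. The notch cuts the 10 mm thick front wall right under the cover: 44 mm wide, from 50 to 62 mm above the desk, leading into the open well.
- cover (a joint): Hinged flat cover of the mixer, 122 x 100 x 4 mm, underside at 62 mm above the desk when shut. Its front edge stands 6 mm out over the front wall. 0 = shut (lying flat), grows as its front edge rises; 1.57 = upright, stop at 1.95 rad. A stiff hinge (0.06 N m of friction, cover 60 g) keeps it where it is left; about 1 N at the front edge lifts it.
- cover_edge (a point): Middle of the lower front edge of the cover, 122 mm from the hinge line; moves with the cover.
- drive_top (a point): Top centre of the steel drive shaft in the well, 57 mm above the desk (5 mm below the shut cover). The shaft is a cross of four upright ribs, each 7 mm thick, reaching 19 mm from the axis, with chamfered tops; x and y of this frame lie along ribs, so it repeats every 90 degrees. It stands at a random angle; its gear resists turning with 0.5 N m.
- seat (a joint): White round sprung seat (62 mm across) round the shaft's foot; travel pressed down in m: 0 = up (its top 40 mm above the desk), 0.008 = down at the stop (32 mm). The spring pushes up with 3 N at the top and 7 N at the stop.
- rotor_center (a point): Centre, 37 mm above the foot, of the tube rotor: grey plastic, 74 mm high, about 150 g, standing loose and upright, z up. From its foot: round hub 54 mm across (0 to 36 mm high); disc 96 mm across with six dark tube pockets (36 to 43 mm); on top a grip bar, 40 mm long along x, 22 mm wide along y (43 to 74 mm).
- rotor_foot (a point): Centre of the rotor's underside, axes as rotor_center. The hub has a cross slot, open below and at the sides: arms 10 mm wide along x and y, 36 mm deep, mouth chamfered. Height above the desk: 57 mm when standing unmeshed on the ribs, 40 mm when meshed and touching the seat, 32 mm when fully home.
- opener_center (a point): Centre of the handle region at half height (12 mm above its underside) of the flat opening tool, near its balance point; 70 g, lying loose on the desk. Handle 100 mm long (-55 to +45 mm along x), 18 mm wide along y, 24 mm high; x points along the tool to the blade's tip.
- opener_tip (a point): Tip of the tool's steel blade, 125 mm from opener_center along x, at the same height. The blade is 16 mm wide, 2.5 mm thick and stands 73 mm out of the ferrule.
- opener: The flat opening tool as a whole; origin on its underside below opener_center.
- rotor: The tube rotor as a whole; origin at its foot.
- mug_1: White mug, a bystander, 89 mm high; origin at its underside.
- label_roll: Roll of white labels lying flat, a bystander, 84 mm across, 38 mm high; origin at its underside.
- tape: Roll of brown tape lying flat, a bystander, 94 mm across, 48 mm high; origin at its underside.
There are look-alikes about, which are no part of the job. What is shaped like the rotor but red is not meant.

How it is judged:
By the outcome, as a careful person would: the job done as asked, in the order asked, and still so for the second after the job is handed in, while the arm keeps its last pose, push and grip.
It also fails if it takes over 64 s, if anything falls off the work surface, if the arm or the gripper's body presses on something with over 40 N, if the wrist force passes 120 N, or if a joint passes its speed limit or range.

ROBOT

A 6-joint arm with a two-finger parallel gripper is mounted at the origin on a cart in front of the work surface, level with it; the furniture and walls round the work are solid. World frame = base frame: x ahead of the robot, y to its left, z up, the work surface at z = 0. Lengths are in m, angles in degrees, forces in N, time in s.
With the tool pointing down it reaches from about 0.4 to 0.825 m from the base axis. Payload 7 kg.
Tool frame: the origin (TCP) lies midway between the tips of the shut fingers; the grasp point (between the pads) lies 19 mm behind it; z points along the fingers, y is the direction in which the jaws open and shut (so a half turn about z gives the same grasp; the last joint's range is limited). The gripper opens to 88 mm and grips with 3 to 60 N. Pads are 19 mm wide; open, the fingers measure 130 mm over their backs; the gripper's body (78 mm by 193 mm) begins 47 mm behind the grasp point.
Start: joints at [-54.998, 20.546, 0.682, 0, -70.136, -16.507], TCP at [0.214, -0.64, 0.227] pointing down, gripper open.
Joint ranges: [-176.03, 176.03], [-82.01, 121.73], [-58.28, 71.71], [-173.87, 95.51], [-174.79, -0.11], [-173.66, 173.66]. Speed limits (degrees/s): [136.94, 136.94, 172.46, 180, 180, 180].

INTERFACE

Orientations are given as [roll, pitch, yaw] about the fixed x, y, z axes, in that order (R = Rz(yaw) Ry(pitch) Rx(roll)).
In Python, from plant import ctrl, snapshot gives the robot as it stands.
- The arm moves only by the shell command python3 -m pendant 'ROWS'. ROWS is JSON, a list of rows, each a list of 7 numbers: the shift along the tool's x, y, z in m, then the turn, a rotation vector about the tool's x, y, z in rad, then the opening, from -1 (shut) to 1 (fully open), so that 0 is half open. In form: [[x, y, z, ax, ay, az, jaw], ...]. A call has 1 to 12 rows; each row is the pose to reach, as a shift and turn from the pose commanded when the call began, along the tool's axes at that moment; what a row does not reach only later rows make up. A row lasts 1/8 s, in which the tool goes at most 62.5 mm and 10.7 degrees, less where a joint would pass 70% of its speed; a pose out of reach is approached as far as the arm can. A call with a gripper value outside its range is refused whole. The fingers move at their own pace and stop on an object; the grip force is fixed at half the most. Time passes only in rows, so rows that repeat a pose let the fingers close. It gives the time, the measured TCP pose, the force and the opening at its end, in the units of the state.
- ctrl.get_obs(): the state, without advancing time (a new reading comes with each control period).
- snapshot(name): name is "side" or "top" or "wrist"; returns a dict with "image" (480x640x3 uint8, blue, green, red), "mtx" (3x3 intrinsics, pixels), "eye" and "attitude" of the camera in the world; the wrist camera has in their place "tool_from_camera" (4x4, takes a point from camera to tool coordinates, whose origin is the TCP and whose axes are the flange's). Camera axes: x right, y up, looking along -z (the intrinsics and any distortion apply to the point x, -y, -z); pixel columns grow to the right and rows downward; lengths in m; the calibration is good to about 2 mm. A picture is of the moment at which its call begins: read the wrist's pose just before it. There is no depth.
- ctrl.close_job(): hands the job in, once; it reports no verdict.
The state is a dict: "clock": time; "joint_pos": joint angles; "qvel": joint speeds; "tau": joint torques, N m; "tool_pos": TCP position; "orientation": TCP orientation; "force": force on the tool from outside, world axes, zero at the start; "moment": the same for the moment, N m; "opening": finger opening in m.
Only numpy, scipy, OpenCV 4.12 (cv2) and the standard library are available. Lean on these libraries where they do the work, as an engineer would, in place of code of your own. Each camera call takes 0.05 s, during which the arm holds its last target.

## Working session

There is one attempt and no reset: what is moved stays moved. The work goes in short steps, Python scripts to look and compute and a shell command to move; the robot and the scene stay as the last step left them, time stands still between calls to the robot, and variables do not carry over. Pictures are saved under pics/ and viewed, and the job is handed in when it is done.

```bash
ls -la; mkdir -p pics
python3 - <<'E'
from plant import ctrl, snapshot
import cv2,numpy as np
print(ctrl.get_obs())
for n in ["side","top","wrist"]:
    s=snapshot(n); cv2.imwrite(f"pics/{n}0.png",s["image"])
    print(n,{k:np.round(v,4).tolist() if k!='image' else 0 for k,v in s.items()})
E
```

```text
total 12
drwxr-xr-x  3 agent agent 4096 Dec  7 03:38 .
drwxr-xr-x 23 root  root  4096 Dec  7 03:38 ..
drwxr-xr-x  2 agent agent 4096 Dec  7 03:38 pics
{'clock': 0.0, 'joint_pos': array([-5.49981957e+01,  2.05913332e+01,  6.33365803e-01, -2.28599815e-02,
       -7.01348025e+01, -1.65068237e+01]), 'qvel': array([-0.05177808, -0.01270072, -0.03509189,  0.0050872 ,  0.03404385,
       -0.03547668]), 'tau': array([-9.45727516e-04, -5.82717741e+01,  2.93057048e+01,  6.99700758e+00,
        6.83663209e-03, -1.48757731e-04]), 'tool_pos': array([ 0.21395616, -0.63967131,  0.22561212]), 'orientation': array([ 1.79904947e+02, -5.75754908e-03, -1.61512800e+02]), 'force': array([0.06544215, 0.84088839, 0.99336211]), 'moment': array([ 0.01478087, -0.06113564, -0.04302902]), 'opening': 0.0877413461936238}
side {'image': 0, 'mtx': [[569.3535, 0.0, 325.1626], [0.0, 569.3535, 248.5372], [0.0, 0.0, 1.0]], 'eye': [0.2004, 1.4506, 0.7379], 'attitude': [65.9343, 0.4728, -168.3486]}
top {'image': 0, 'mtx': [[537.7523, 0.0, 321.4984], [0.0, 537.7523, 246.1309], [0.0, 0.0, 1.0]], 'eye': [0.2004, -0.111, 1.5407], 'attitude': [12.6248, -0.1708, -75.4201]}
wrist {'image': 0, 'mtx': [[370.1517, 0.0, 318.1351], [0.0, 370.1517, 238.5352], [0.0, 0.0, 1.0]], 'tool_from_camera': [[-0.0007, 0.9516, 0.3072, 0.0838], [1.0, 0.0007, 0.0002, -0.0003], [-0.0, 0.3072, -0.9516, -0.1577], [0.0, 0.0, 0.0, 1.0]]}
```

View pics/side0.png

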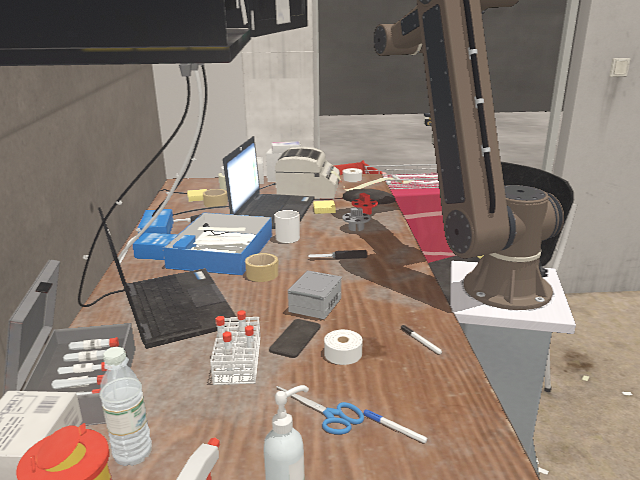

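View pics/top0.png

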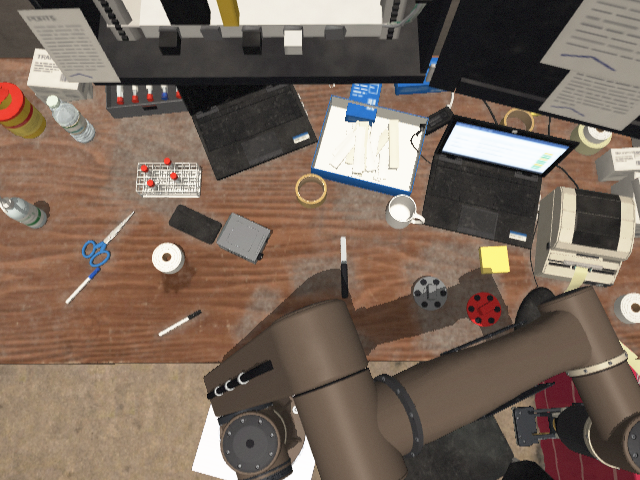

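View pics/wrist0.png

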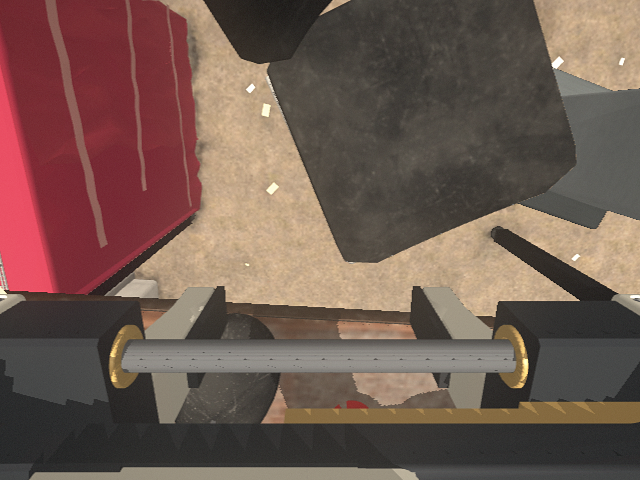

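The top view shows the mixer (244,237), the tool (344,266, blade up), a grey rotor (430,293), a red look-alike (484,309), the mug (402,211), the tape (311,189) and the label roll (168,258). Next I'll enlarge them and cast rays.

```bash
cat > h.py <<'E'
import numpy as np,cv2
from scipy.spatial.transform import Rotation as R
from plant import ctrl,snapshot
def Rw(a): return R.from_euler('xyz',a,degrees=True).as_matrix()
def cam(name,s,obs=None):
    if name=='wrist':
        T=np.array(s['tool_from_camera']); Rt=Rw(obs['orientation'])
        return Rt@T[:3,3]+obs['tool_pos'], Rt@T[:3,:3]
    return np.array(s['eye']),Rw(s['attitude'])
def ray(uv,s,e,Rc):
    K=np.array(s['mtx']); p=np.linalg.inv(K)@[uv[0],uv[1],1]
    d=Rc@np.array([p[0],-p[1],-p[2]]); return e,d/np.linalg.norm(d)
def onz(uv,z,s,e,Rc):
    e,d=ray(uv,s,e,Rc); return e+d*(z-e[2])/d[2]
def proj(P,s,e,Rc):
    c=Rc.T@(np.array(P)-e); K=np.array(s['mtx']); q=K@[c[0],-c[1],-c[2]]; return q[:2]/q[2]
def grab(name):
    o=ctrl.get_obs(); s=snapshot(name); return s,*cam(name,s,o)
E
python3 - <<'E'
from h import *
s,e,Rc=grab('top'); im=s['image']
a=cv2.resize(im[190:340,200:340],None,fx=4,fy=4,interpolation=cv2.INTER_CUBIC)
cv2.imwrite('pics/t1.png',a)
a=cv2.resize(im[190:340,390:520],None,fx=4,fy=4,interpolation=cv2.INTER_CUBIC)
cv2.imwrite('pics/t2.png',a)
for n,uv,z in [('mixer',(244,237),.064),('toolc',(344,278),.024),('tip',(343,237),.012),('rotor',(430,293),.043),('red',(484,309),.043),('mug',(402,211),.089),('label',(168,258),.038),('tape',(311,189),.048)]:
    print(n,onz(uv,z,s,e,Rc).round(3))
s,e,Rc=grab('side'); im=s['image']
a=cv2.resize(im[180:340,230:410],None,fx=4,fy=4,interpolation=cv2.INTER_CUBIC)[:600]
cv2.imwrite('pics/s1.png',a)
E
```

```text
mixer [0.492 0.186 0.064]
toolc [ 0.456 -0.115  0.024]
tip [ 0.575 -0.083  0.012]
rotor [ 0.473 -0.359  0.043]
red [ 0.467 -0.514  0.043]
mug [ 0.671 -0.227  0.089]
label [0.383 0.384 0.038]
tape [0.682 0.041 0.048]
```

View pics/t1.png

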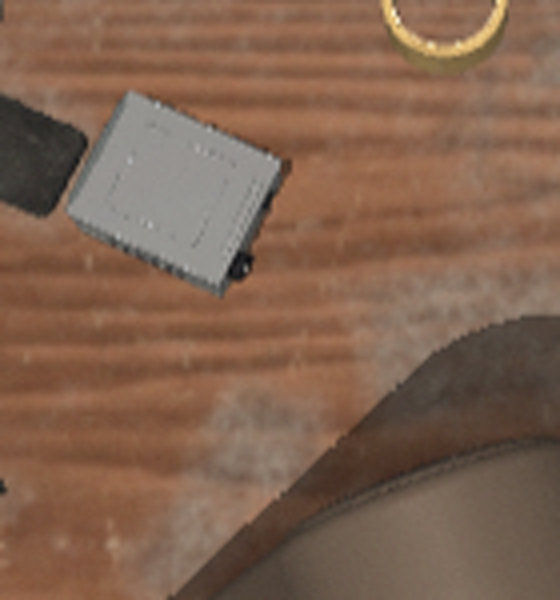

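View pics/t2.png

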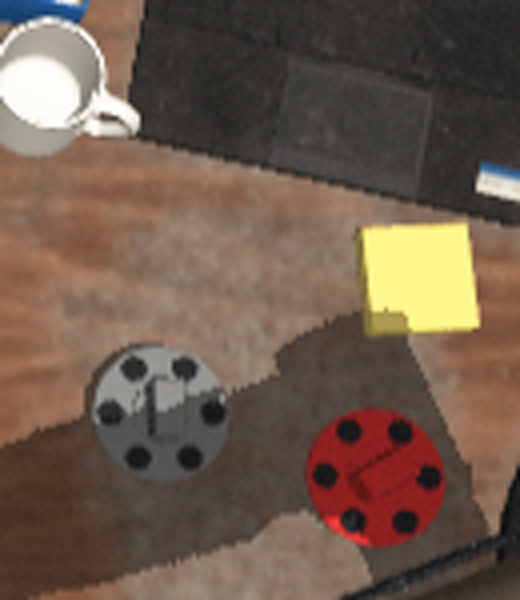

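View pics/s1.png

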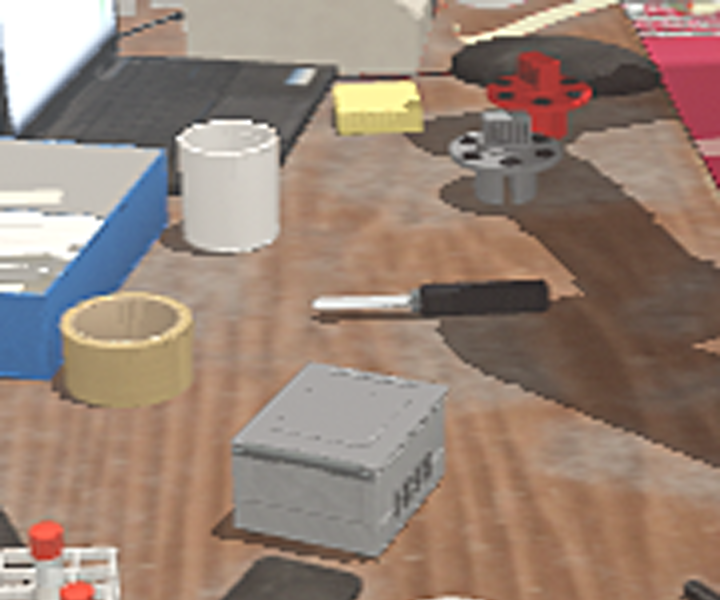

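Run:
```python
from h import *
s,e,Rc=grab('top'); im=s['image']
# tool: dark handle + bright blade
g=im.astype(int); roi=np.zeros(im.shape[:2],bool); roi[225:305,330:356]=1
dark=(g.max(2)<60)&roi; 
hsv=cv2.cvtColor(im,cv2.COLOR_BGR2HSV)
light=(hsv[...,1]<50)&(hsv[...,2]>110)&roi
for n,m,z in (('dark',dark,.024),('light',light,.013)):
    v,u=np.nonzero(m); print(n,len(u),u.min(),u.max(),v.min(),v.max(),np.c_[u,v].mean(0))
    c=cv2.fitLine(np.c_[u,v].astype(np.float32),cv2.DIST_L2,0,.01,.01).ravel();print(c)
    d=((np.c_[u,v]-c[2:])@c[:2]); a,b=c[2:]+c[:2]*d.min(),c[2:]+c[:2]*d.max()
    print(onz(a,z,s,e,Rc).round(4),onz(b,z,s,e,Rc).round(4))
# mixer mask
m=((hsv[...,1]<40)&(hsv[...,2]>100)).astype(np.uint8); r=np.zeros_like(m); r[205:272,212:278]=m[205:272,212:278]
cs,_=cv2.findContours(r,cv2.RETR_EXTERNAL,cv2.CHAIN_APPROX_NONE); c=max(cs,key=cv2.contourArea)
p=cv2.approxPolyDP(cv2.convexHull(c),3,True)[:,0]; print(p, cv2.minAreaRect(c))
for q in p: print(q,onz(q,.066,s,e,Rc).round(4))
a=cv2.resize(im[200:300,200:300],None,fx=6,fy=6,interpolation=cv2.INTER_CUBIC);cv2.imwrite('pics/t3.png',a)
a=cv2.resize(im[220:310,310:380],None,fx=6,fy=6,interpolation=cv2.INTER_CUBIC);cv2.imwrite('pics/t4.png',a)
```

```text
dark 235 335 347 264 300 [343.65957447 281.81276596]
[ 1.5738867e-02 -9.9987614e-01  3.4365958e+02  2.8181277e+02]
[ 0.3945 -0.1291  0.024 ] [ 0.4958 -0.1054  0.024 ]
light 144 340 346 236 263 [343.09027778 248.97222222]
[5.0538536e-02 9.9872214e-01 3.4309027e+02 2.4897223e+02]
[ 0.5777 -0.0808  0.013 ] [ 0.5003 -0.1043  0.013 ]
[[232 213]
 [269 229]
 [254 261]
 [217 243]] ((242.20001220703125, 236.60003662109375), (43.826927185058594, 37.565940856933594), 26.56505012512207)
[232 213] [0.5504 0.2389 0.066 ]
[269 229] [0.5317 0.1241 0.066 ]
[254 261] [0.4324 0.1395 0.066 ]
[217 243] [0.4557 0.2545 0.066 ]
```

View pics/t3.png

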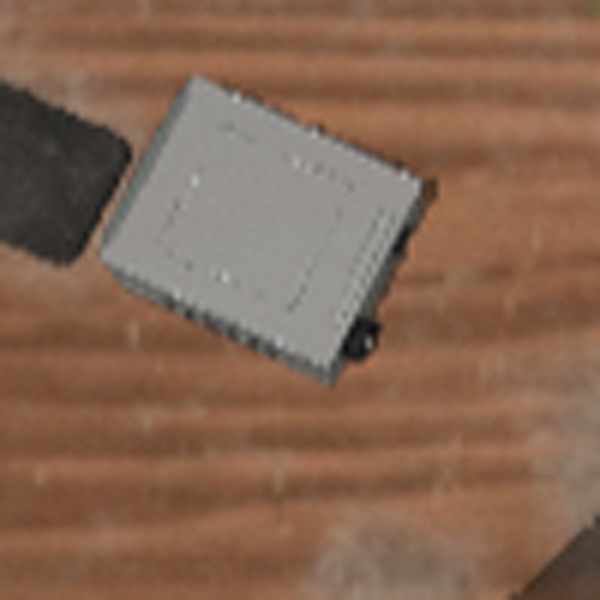

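View pics/t4.png

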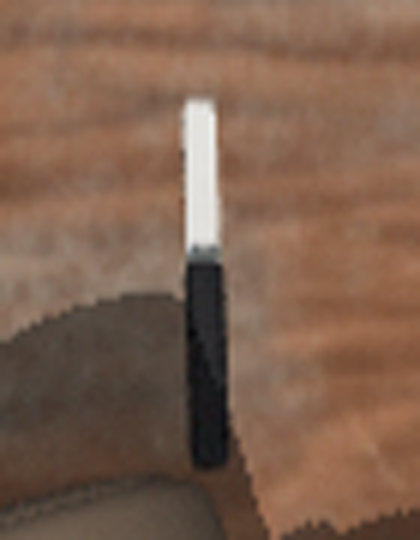

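Run:
```python
from h import *
s,e,Rc=grab('top'); 
P=[onz((200+(x)/6-.4,200+y/6-.4),.066,s,e,Rc) for x,y in ((195,75),(428,178),(332,368),(100,252))]
TL,TR,BR,BL=P
print(np.round(P,4)); f=(TR+BR)/2;b=(TL+BL)/2
print('len',np.linalg.norm(TL-TR),np.linalg.norm(BL-BR),np.linalg.norm(TR-BR),np.linalg.norm(TL-BL))
d=(b-f); d2=(TL-BL)+(TR-BR)
print('yaw',np.degrees(np.arctan2(d[1],d[0])),np.degrees(np.arctan2(d2[1],d2[0]))+90)
yaw=np.radians((np.degrees(np.arctan2(d[1],d[0]))+np.degrees(np.arctan2(d2[1],d2[0]))+90)/2)
x=np.array([np.cos(yaw),np.sin(yaw)]);y=np.array([-x[1],x[0]])
c=np.mean(P,0)[:2]; o=c-x*.005; print('origin',o,'yaw',np.degrees(yaw))
s2,e2,R2=grab('side'); im=s2['image'].copy()
im=cv2.resize(im[240:340,260:380],None,fx=6,fy=6,interpolation=cv2.INTER_CUBIC)
for X in (-56,66):
  for Y in (-50,50):
    for Z in (.062,.066):
      q=proj([*(o+x*X/1e3+y*Y/1e3),Z],s2,e2,R2); q=(q-[260,240]+.5)*6; cv2.circle(im,tuple(int(v) for v in q),3,(0,0,255),-1)
for X in (-50,66):
  for Y in (-50,50):
      q=proj([*(o+x*X/1e3+y*Y/1e3),0],s2,e2,R2); q=(q-[260,240]+.5)*6; cv2.circle(im,tuple(int(v) for v in q),3,(0,255,0),-1)
cv2.imwrite('pics/s2.png',im)
```

```text
[[0.553  0.2394 0.066 ]
 [0.5324 0.1186 0.066 ]
 [0.4333 0.1371 0.066 ]
 [0.4591 0.2577 0.066 ]]
len 0.12249598956086052 0.1233730866919252 0.1008080380284352 0.09573900895468225
yaw 79.10311940608699 79.2196593188865
origin [0.49349668 0.18328729] yaw 79.16138936248674
```

View pics/s2.png

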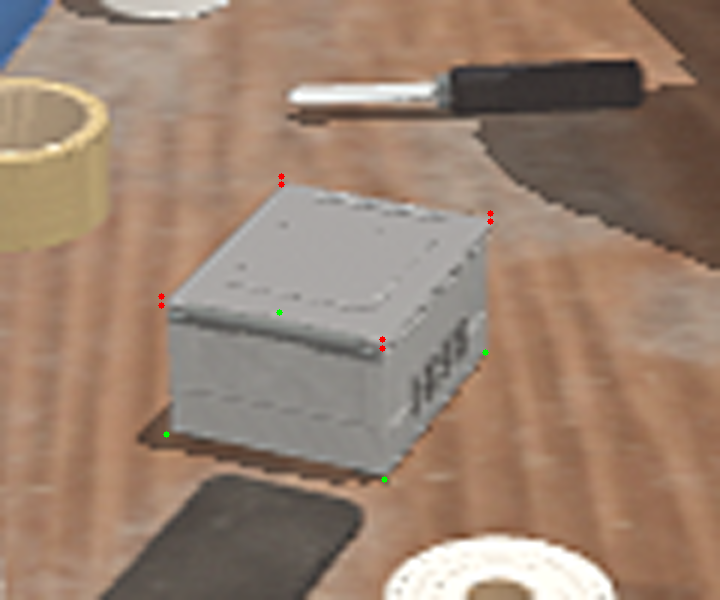

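```bash
cat >> h.py <<'E'
def go(pos,yaw,roll=180,pitch=0,R_=None):
    "shift and rotvec in tool axes to reach the pose from the measured one"
    o=ctrl.get_obs(); Rt=Rw(o['orientation']); Rn=Rw([roll,pitch,yaw]) if R_ is None else R_
    sh=Rt.T@(np.array(pos)-o['tool_pos']); rv=R.from_matrix(Rt.T@Rn).as_rotvec()
    print('t',round(o['clock'],2),'pos',o['tool_pos'].round(4),'rpy',o['orientation'].round(2),'F',o['force'].round(1),'op',round(o['opening'],4))
    print('shift',sh.round(4).tolist(),'turn',rv.round(3).tolist(),'rows>=',round(max(np.linalg.norm(sh)/.0625,np.degrees(np.linalg.norm(rv))/10.7),1))
E
python3 - <<'E'
from h import *
s,e,Rc=grab('top')
f=lambda x,y:(310+x/6-.4,220+y/6-.4)
tip=onz(f(200,97),.013,s,e,Rc); rear=onz(f(208,467),.015,s,e,Rc); fer=onz(f(206,262),.024,s,e,Rc)
print(tip.round(4),rear.round(4),fer.round(4)); d=(tip-rear)[:2]; L=np.linalg.norm(d); y=np.degrees(np.arctan2(d[1],d[0])); u=d/L
c=(tip[:2]-u*.125+rear[:2]+u*.055)/2; print(L,y,c, 'fer from c',(fer[:2]-c)@u); g=c+u*.025; print('grasp',g)
go([g[0],g[1],.15],y-180)
E
```

```text
[ 0.5786 -0.0821  0.013 ] [ 0.4038 -0.1298  0.015 ] [ 0.4978 -0.1049  0.024 ]
0.18119524445572432 15.254754260981333 [ 0.45739258 -0.11515242] fer from c 0.04166049563515399
grasp [ 0.48151172 -0.10857464]
t 0.45 pos [ 0.2141 -0.6401  0.2265] rpy [ 179.99   -0.   -161.5 ] F [-0.1 -0.6 -0. ] op 0.0874
shift [-0.4222, 0.4192, 0.0765] turn [0.0, -0.0, 0.057] rows>= 9.6
```

```bash
python3 -m pendant '[[-0.422,0.419,0.076,0,0,0.057,0.2],[-0.422,0.419,0.076,0,0,0.057,0.2],[-0.422,0.419,0.076,0,0,0.057,0.2],[-0.422,0.419,0.076,0,0,0.057,0.2],[-0.422,0.419,0.076,0,0,0.057,0.2],[-0.422,0.419,0.076,0,0,0.057,0.2],[-0.422,0.419,0.076,0,0,0.057,0.2],[-0.422,0.419,0.076,0,0,0.057,0.2],[-0.422,0.419,0.076,0,0,0.057,0.2],[-0.422,0.419,0.076,0,0,0.057,0.2],[-0.422,0.419,0.076,0,0,0.057,0.2],[-0.422,0.419,0.076,0,0,0.057,0.2]]'
python3 - <<'E'
from h import *
s,e,Rc=grab('wrist'); cv2.imwrite('pics/w1.png',s['image']); go([.4815,-.1086,.15],-164.75); print(ctrl.get_obs()['joint_pos'].round(1))
E
```

```text
clock: 1.95
tool_pos: [0.4812, -0.1089, 0.1506]
orientation: [180.0, -0.0, -164.7]
force: [-0.7, -1.0, -0.5]
opening: 0.0527
t 2.0 pos [ 0.4811 -0.1093  0.1507] rpy [ 180.     -0.   -164.79] F [ 0.5 -0.3 -0.3] op 0.0526
shift [-0.0006, 0.0006, 0.0007] turn [0.0, -0.0, -0.001] rows>= 0.0
[ 10.1   7.2 -27.9  -0.  -54.8 -84.9]
```

View pics/w1.png

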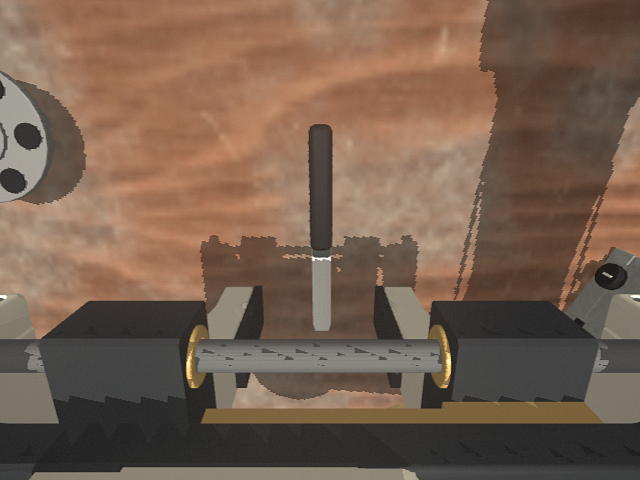

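The wrist view shows the tool centred: handle end at (320,124), handle front at (321,250) and tip at (321,330).

Run:
```python
from h import *
s,e,Rc=grab('wrist')
tip=onz((321,331),.013,s,e,Rc); rear=onz((320,124),.02,s,e,Rc); fer=onz((321,249),.024,s,e,Rc)
d=(tip-rear)[:2]; L=np.linalg.norm(d); y=np.degrees(np.arctan2(d[1],d[0])); u=d/L
print(tip,rear,L,y); c=(tip[:2]-u*.125+fer[:2]-u*.045)/2; print('c',c,(rear[:2]-c)@u,(fer[:2]-c)@u); g=c+u*.024
go([g[0],g[1],-.001+.004],y-180)
```

```text
[ 0.57720009 -0.0809705   0.013     ] [ 0.40332615 -0.12937246  0.02      ] 0.18048516646255758 15.555811798069291
c [ 0.45518933 -0.11478673] -0.05387496646633267 0.04338980000377509
t 2.05 pos [ 0.481  -0.1096  0.1507] rpy [-1.8000e+02  1.0000e-02 -1.6482e+02] F [-0.2 -0.2 -0.7] op 0.0529
shift [0.0023, 0.0019, 0.1477] turn [-0.0, 0.0, -0.007] rows>= 2.4
```

```bash
python3 -m pendant '[[0.002,0.002,0.05,0,0,-0.007,0.2],[0.002,0.002,0.1,0,0,-0.007,0.2],[0.002,0.002,0.135,0,0,-0.007,0.2],[0.002,0.002,0.147,0,0,-0.007,0.2],[0.002,0.002,0.147,0,0,-0.007,0.2],[0.002,0.002,0.147,0,0,-0.007,-1],[0.002,0.002,0.147,0,0,-0.007,-1],[0.002,0.002,0.147,0,0,-0.007,-1],[0.002,0.002,0.147,0,0,-0.007,-1],[0.002,0.002,0.147,0,0,-0.007,-1]]'
python3 - <<'E'
from h import *
go([.478,-.108,.15],-164.5)
o,yaw=np.array([.4925,.183]),79.1
x=np.array([np.cos(np.radians(yaw)),np.sin(np.radians(yaw))])
tipx=-.075; g=o+x*(tipx-.101); print(g); go([*g,.16],yaw-180)
E
```

```text
clock: 3.3
tool_pos: [0.4791, -0.1074, 0.0039]
orientation: [-180.0, 0.0, -164.4]
force: [-1.9, 1.1, 6.5]
opening: 0.0179
t 3.3 pos [ 0.4791 -0.1074  0.0039] rpy [-1.7999e+02  3.0000e-02 -1.6436e+02] F [-1.9  1.1  6.5] op 0.0179
shift [0.0012, -0.0003, -0.1461] turn [-0.0, 0.0, 0.003] rows>= 2.3
[0.4592192  0.01017527]
t 3.3 pos [ 0.4791 -0.1074  0.0039] rpy [-1.7999e+02  3.0000e-02 -1.6436e+02] F [-1.9  1.1  6.5] op 0.0179
shift [-0.0126, 0.1186, -0.1561] turn [-0.0, 0.0, -1.108] rows>= 5.9
```

```bash
python3 -m pendant '[[0,0,-0.04,0,0,0,-1],[0,0,-0.09,0,0,0,-1],[-0.002,0.02,-0.13,0,0,-0.15,-1],[-0.005,0.04,-0.14,0,0,-0.3,-1],[-0.007,0.06,-0.14,0,0,-0.46,-1],[-0.009,0.08,-0.14,0,0,-0.62,-1],[-0.01,0.1,-0.14,0,0,-0.8,-1],[-0.011,0.11,-0.14,0,0,-0.96,-1],[-0.0126,0.1186,-0.14,0,0,-1.108,-1],[-0.0126,0.1186,-0.14,0,0,-1.108,-1],[-0.0126,0.1186,-0.14,0,0,-1.108,-1]]'
python3 - <<'E'
from h import *
s,e,Rc=grab('wrist'); cv2.imwrite('pics/w2.png',s['image'])
s,e,Rc=grab('side'); cv2.imwrite('pics/s3.png',cv2.resize(s['image'][150:350,200:460],None,fx=3,fy=3,interpolation=cv2.INTER_CUBIC))
print(ctrl.get_obs())
E
```

```text
clock: 4.68
tool_pos: [0.459, 0.0099, 0.1434]
orientation: [180.0, -0.0, -101.1]
force: [0.8, -0.2, 0.1]
opening: 0.0177
{'clock': 4.775, 'joint_pos': array([ 2.59119243e+01,  4.35090740e+00, -3.23654291e+01, -4.88749610e-03,
       -5.32997020e+01, -3.69397352e+01]), 'qvel': array([-0.11339671, -0.10185233,  0.0289039 , -0.07484497,  0.00100559,
        0.55829488]), 'tau': array([ 1.20824757e-01, -3.15104628e+01,  2.52139968e+01,  6.07497007e+00,
       -2.47319456e-02, -3.15200945e-02]), 'tool_pos': array([0.45901469, 0.00979494, 0.14344717]), 'orientation': array([ 1.79984826e+02, -6.50735682e-03, -1.01030732e+02]), 'force': array([-0.33267431,  0.84005126, -0.08894482]), 'moment': array([0.01706236, 0.00910165, 0.00856642]), 'opening': 0.01806757594126035}
```

View pics/w2.png

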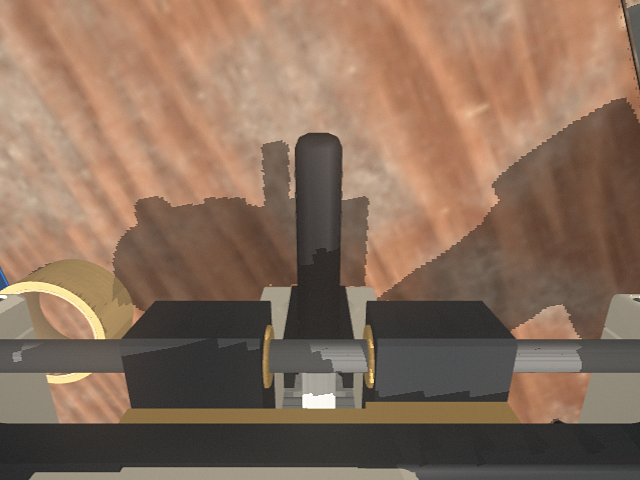

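View pics/s3.png

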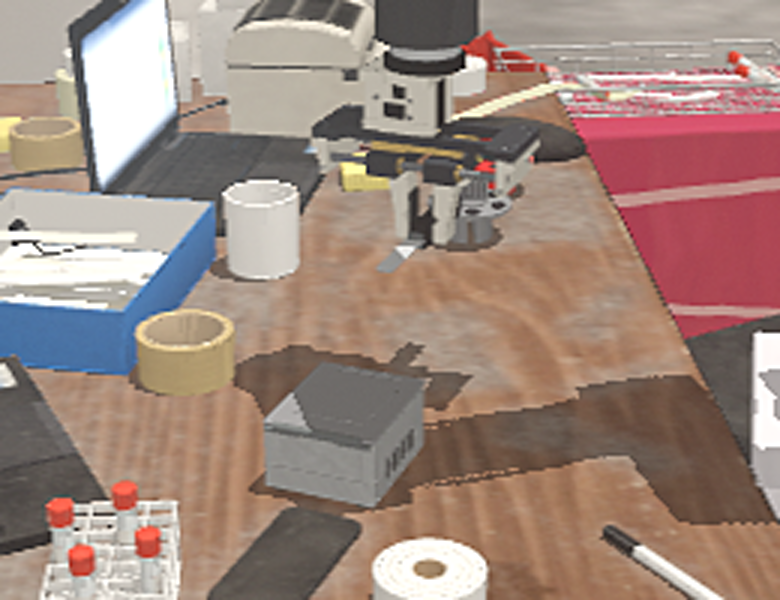

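Run:
```python
from h import *
o=ctrl.get_obs(); Rt=Rw(o['orientation'])
tip=o['tool_pos']+Rt@[-.101,0,-.008]; print('tip',tip)
for n in('side','top'):
    s,e,Rc=grab(n); q=proj(tip,s,e,Rc); print(n,q)
    im=s['image']; u,v=q.astype(int); im=im.copy(); im[int(round(q[1])),int(round(q[0]))]=(0,0,255)
    cv2.imwrite(f'pics/tip_{n}.png',cv2.resize(im[v-35:v+35,u-45:u+45],None,fx=7,fy=7,interpolation=cv2.INTER_NEAREST))
O,yaw=np.array([.4925,.183]),79.1
x=np.array([np.cos(np.radians(yaw)),np.sin(np.radians(yaw))])
g=O+x*(-.075-.101); go([*g,.048],yaw-180)
```

```text
tip [0.47834182 0.10892942 0.1514357 ]
side [326.54163863 239.64937198]
top [266.06272787 241.23724824]
t 4.88 pos [0.4591 0.0098 0.1435] rpy [ 179.99   -0.   -100.98] F [-0.3 -0.8 -0.9] op 0.0179
shift [-0.0004, -0.0001, 0.0955] turn [0.0, -0.0, -0.001] rows>= 1.5
```

View pics/tip_side.png

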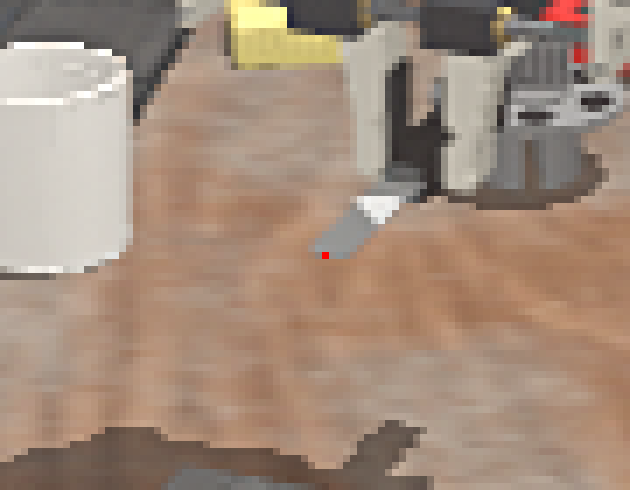

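View pics/tip_top.png

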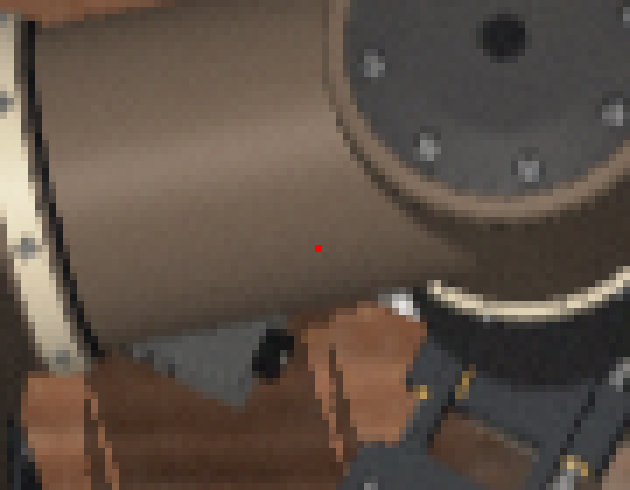

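```bash
python3 -m pendant '[[0,0,0.04,0,0,0,-1],[0,0,0.08,0,0,0,-1],[0,0,0.0955,0,0,0,-1],[0,0,0.0955,0,0,0,-1],[-0.01,0,0.0955,0,0,0,-1],[-0.02,0,0.0955,0,0,0,-1],[-0.03,0,0.0955,0,0,0,-1],[-0.04,0,0.0955,0,0,0,-1],[-0.047,0,0.0955,0,0,0,-1],[-0.047,0,0.0955,0,0,0,-1]]'
python3 - <<'E'
from h import *
s,e,Rc=grab('wrist'); cv2.imwrite('pics/w3.png',s['image'])
s,e,Rc=grab('side'); cv2.imwrite('pics/s4.png',cv2.resize(s['image'][220:350,240:420],None,fx=4,fy=4,interpolation=cv2.INTER_CUBIC))
go([.46,.01,.05],-100.9)
E
```

```text
clock: 6.12
tool_pos: [0.4681, 0.0568, 0.0481]
orientation: [-180.0, 0.0, -100.8]
force: [0.5, -0.1, -0.2]
opening: 0.0176
t 6.22 pos [0.4678 0.0562 0.048 ] rpy [ 1.7998e+02 -1.0000e-02 -1.0088e+02] F [ 0.6 -0.7 -0.2] op 0.0175
shift [0.0469, -0.0011, -0.002] turn [0.0, -0.0, 0.0] rows>= 0.8
```

View pics/w3.png

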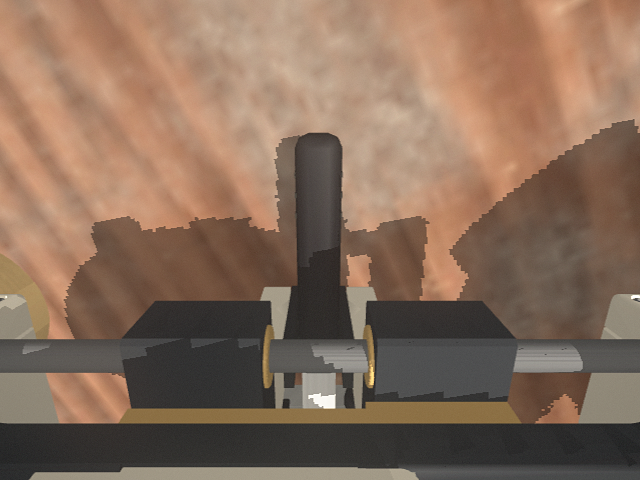

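View pics/s4.png

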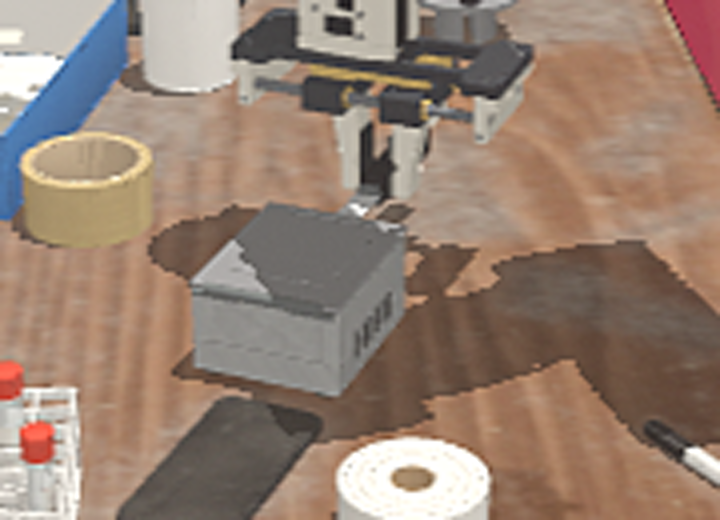

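```bash
python3 -m pendant '[[0,0,-0.006,0,0,0,-1],[-0.001,0,-0.014,0,0,0,-1],[-0.002,0,-0.024,0,0,0,-1],[-0.004,0,-0.033,0,0,0,-1],[-0.0095,0,-0.046,0,0,0,-1],[-0.0165,0,-0.058,0,0,0,-1],[-0.025,0,-0.069,0,0,0,-1],[-0.0355,0,-0.0785,0,0,0,-1],[-0.0355,0,-0.0785,0,0,0,-1]]'
python3 - <<'E'
from h import *
s,e,Rc=grab('wrist'); cv2.imwrite('pics/w4.png',s['image'])
s,e,Rc=grab('side'); cv2.imwrite('pics/s5.png',cv2.resize(s['image'][160:310,240:420],None,fx=4,fy=4,interpolation=cv2.INTER_CUBIC))
go([.46,.01,.05],-100.9)
E
```

```text
clock: 7.35
tool_pos: [0.4755, 0.0924, 0.1274]
orientation: [-179.9, 0.1, -100.8]
force: [-1.1, -1.1, -0.8]
opening: 0.0178
t 7.45 pos [0.4747 0.0915 0.1264] rpy [ 1.8000e+02  2.0000e-02 -1.0086e+02] F [ 0.5  0.6 -0.8] op 0.0176
shift [0.0828, -0.001, 0.0764] turn [0.0, 0.0, 0.001] rows>= 1.8
```

View pics/s5.png

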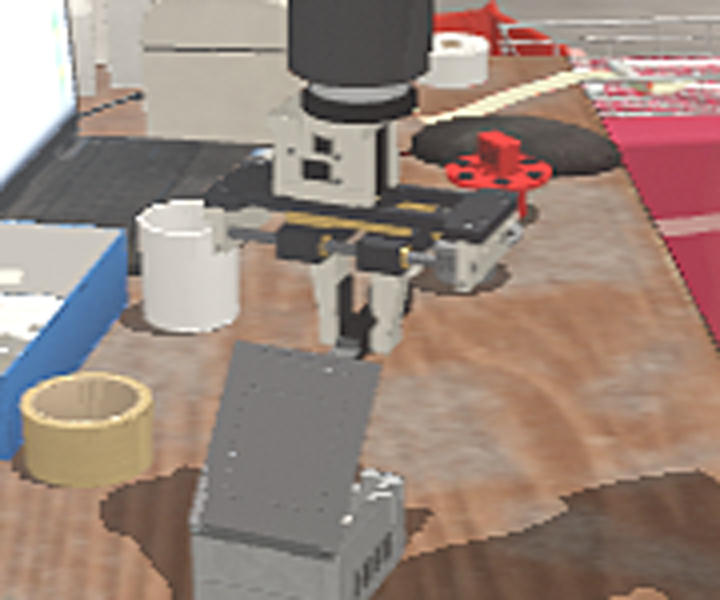

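```bash
python3 -m pendant '[[-0.012,0,-0.008,0,0,0,-1],[-0.0245,0,-0.014,0,0,0,-1],[-0.038,0,-0.018,0,0,0,-1],[-0.052,0,-0.02,0,0,0,-1],[-0.066,0,-0.02,0,0,0,-1],[-0.08,0,-0.018,0,0,0,-1],[-0.087,0,-0.016,0,0,0,-1],[-0.087,0,-0.016,0,0,0,-1]]'
python3 - <<'E'
from h import *
s,e,Rc=grab('side'); cv2.imwrite('pics/s6.png',cv2.resize(s['image'][160:310,240:420],None,fx=4,fy=4,interpolation=cv2.INTER_CUBIC))
s,e,Rc=grab('top'); cv2.imwrite('pics/t6.png',s['image'])
go([.46,.01,.05],-100.9)
E
```

```text
clock: 8.45
tool_pos: [0.491, 0.177, 0.142]
orientation: [180.0, -0.0, -100.9]
force: [0.8, 0.3, -0.5]
opening: 0.0178
t 8.55 pos [0.4909 0.1764 0.1423] rpy [ 1.7998e+02 -2.0000e-02 -1.0088e+02] F [ 0.1 -0.3 -0.9] op 0.0176
shift [0.1692, -0.0011, 0.0924] turn [0.0, -0.0, 0.0] rows>= 3.1
```

View pics/s6.png

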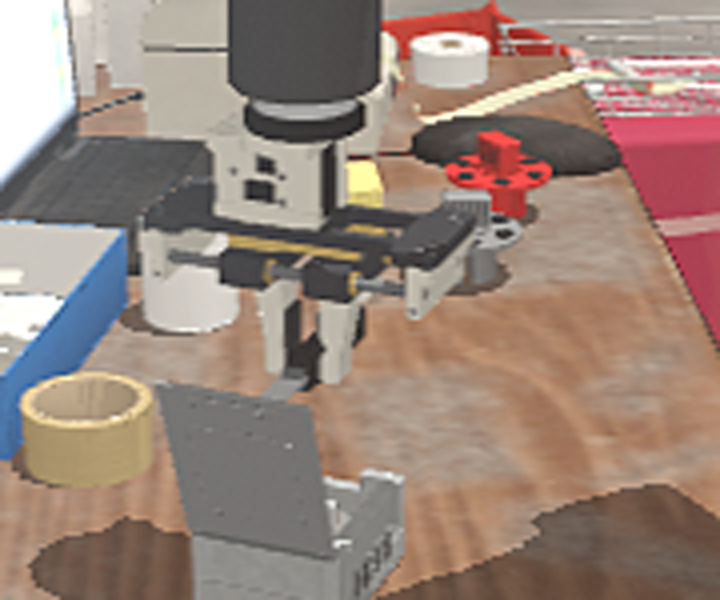

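View pics/t6.png

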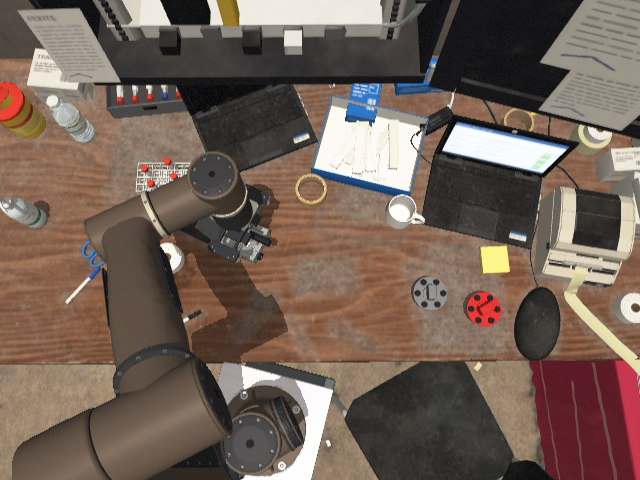

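```bash
python3 -m pendant '[[0.04,0,0,0,0,0,-1],[0.1,0,0,0,0,0,-1],[0.16,0,0.02,0,0,0,-1],[0.22,0,0.06,0,0,0,-1],[0.256,0,0.1,0,0,0,-1],[0.256,0,0.125,0,0,0,-1],[0.256,0,0.134,0,0,0,-1],[0.256,0,0.1373,0,0,0,-1],[0.256,0,0.1373,0,0,0,-1]]'
python3 - <<'E'
from h import *
s,e,Rc=grab('side'); cv2.imwrite('pics/s7.png',cv2.resize(s['image'][160:310,240:420],None,fx=4,fy=4,interpolation=cv2.INTER_CUBIC))
go([.46,.01,.004],-100.9)
E
```

```text
clock: 9.68
tool_pos: [0.4436, -0.0742, 0.006]
orientation: [-179.9, 0.0, -100.8]
force: [0.6, 0.2, 0.5]
opening: 0.018
t 9.72 pos [ 0.4436 -0.0742  0.0061] rpy [-1.7991e+02  4.0000e-02 -1.0082e+02] F [-0.1  0.2 -0.4] op 0.0174
shift [-0.0858, -0.0003, 0.0022] turn [-0.002, 0.001, 0.001] rows>= 1.4
```

View pics/s7.png

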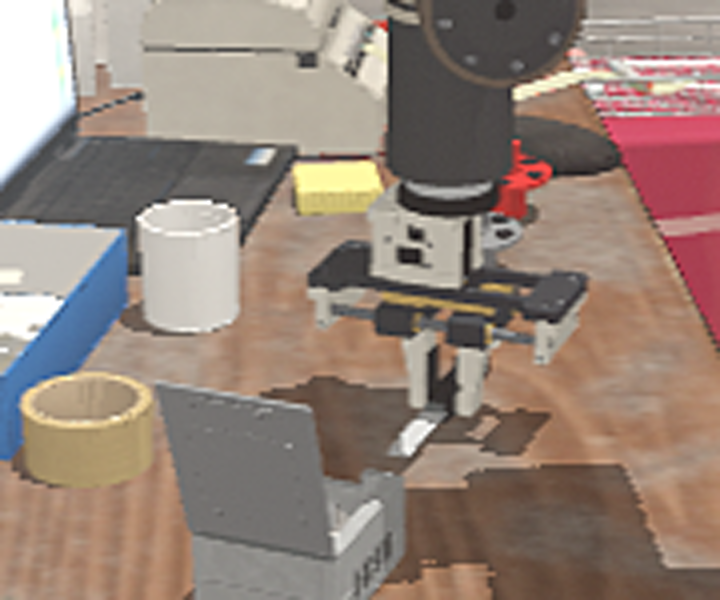

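```bash
python3 -m pendant '[[0,0,0.0015,0,0,0,-1],[0,0,0.0015,0,0,0,0],[0,0,0.0015,0,0,0,0],[0,0,0.0015,0,0,0,0.2],[0,0,-0.05,0,0,0,0.2],[0,0,-0.11,0,0,0,0.4],[-0.04,0,-0.17,0,0,0,0.6],[-0.1,0,-0.224,0,0,0,1],[-0.16,0,-0.224,0,0,0,1],[-0.22,0,-0.224,0,0,0,1],[-0.282,0,-0.224,0,0,0,1],[-0.282,0,-0.224,0,0,0,1]]'
python3 -m pendant '[[0,0,0,0,0,0,1]]'
python3 - <<'E'
from h import *
s,e,Rc=grab('wrist'); cv2.imwrite('pics/w5.png',s['image'])
s,e,Rc=grab('top'); cv2.imwrite('pics/t7.png',s['image'])
go([.46,.01,.004],-100.9)
E
```

```text
clock: 11.22
tool_pos: [0.4963, 0.2052, 0.2289]
orientation: [180.0, -0.0, -100.7]
force: [-0.4, -0.6, -1.0]
opening: 0.0872
clock: 11.35
tool_pos: [0.4958, 0.2027, 0.2286]
orientation: [180.0, -0.1, -100.8]
force: [0.0, -0.5, 1.4]
opening: 0.0877
t 11.45 pos [0.4956 0.2012 0.229 ] rpy [ 1.7996e+02 -4.0000e-02 -1.0090e+02] F [-0.3 -0.5 -0. ] op 0.0876
shift [0.1943, -0.0014, 0.2251] turn [0.001, -0.001, -0.0] rows>= 4.8
```

View pics/w5.png

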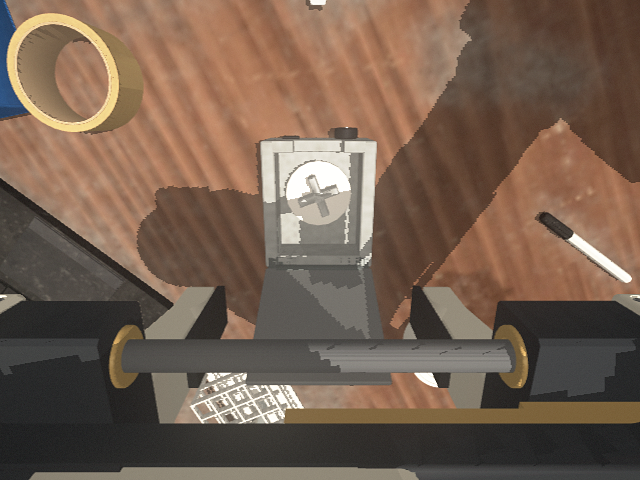

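View pics/t7.png

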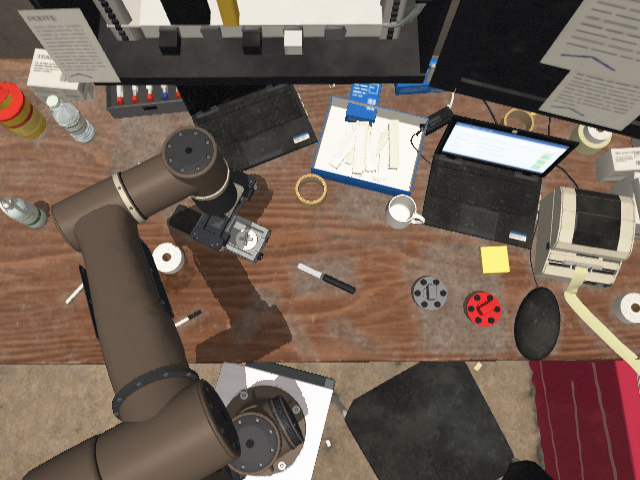

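The wrist view shows the open mixer, with the cross shaft at (320,196) on the white seat. The tool lies on the desk, at (326,278) in the top view.

Run:
```python
from h import *
s,e,Rc=grab('wrist'); im=s['image']
cv2.imwrite('pics/w6.png',cv2.resize(im[135:275,250:390],None,fx=4.2,fy=4.2,interpolation=cv2.INTER_CUBIC))
cv2.imwrite('pics/w7.png',cv2.resize(im[155:235,280:360],None,fx=7,fy=7,interpolation=cv2.INTER_CUBIC))
```

```text
(no output)
```

View pics/w6.png

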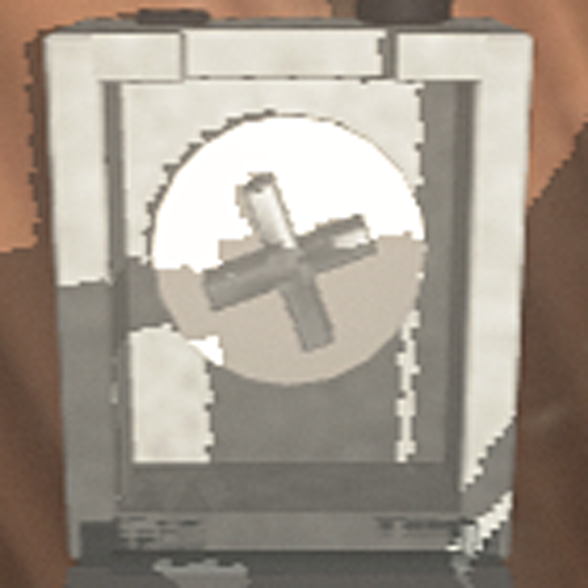

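View pics/w7.png

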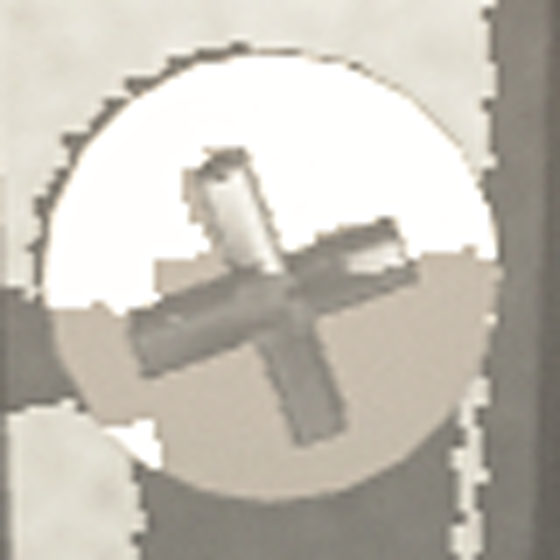

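```bash
python3 -m pendant '[[0.005,0,0.04,0,0,0,1],[0.01,0,0.085,0,0,0,1],[0.01,0,0.085,0,0,0,1],[0.01,0,0.085,0,0,0,1]]'
python3 - <<'E'
from h import *
o=ctrl.get_obs(); s,e,Rc=grab('wrist'); im=s['image']; cv2.imwrite('pics/w8full.png',im); np.save('w8.npy',im); 
import pickle; pickle.dump((s,e,Rc,o),open('w8.pkl','wb'))
O=np.array([.4925,.183,.057]); q=proj(O,s,e,Rc); print(q,o['tool_pos'],o['orientation'])
u,v=q.astype(int); print(u-45,v-45)
cv2.imwrite('pics/w8.png',cv2.resize(im[v-45:v+45,u-45:u+45],None,fx=6.5,fy=6.5,interpolation=cv2.INTER_CUBIC))
E
```

```text
clock: 12.0
tool_pos: [0.4952, 0.1921, 0.1461]
orientation: [-179.9, 0.1, -100.9]
force: [0.3, -0.1, 0.9]
opening: 0.0875
[319.90975416 231.42703396] [0.49520265 0.19214289 0.14608665] [-1.79901179e+02  5.51833319e-02 -1.00912483e+02]
274 186
```

View pics/w8.png

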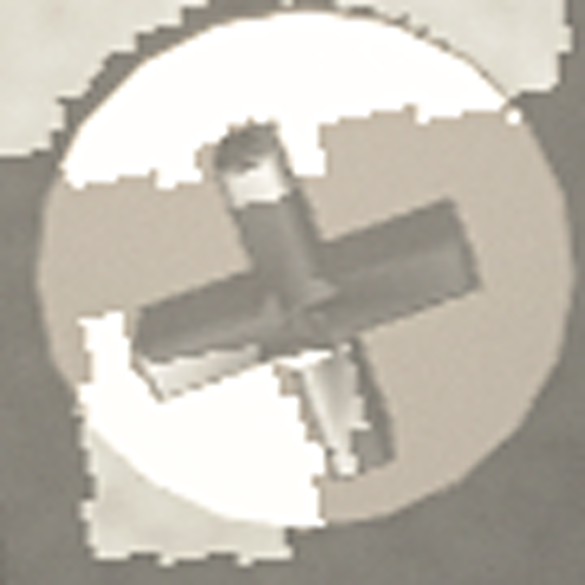

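Run:
```python
from h import *
import pickle; s,e,Rc,o=pickle.load(open('w8.pkl','rb'))
P=lambda x,y,z:onz((274+(x)/6.5-.42,186+y/6.5-.42),z,s,e,Rc)
# seat circle from rim points
pts=np.array([P(x,y,.040) for x,y in ((38,268),(573,262),(305,10),(322,527),(520,105),(65,170),(100,445),(500,450),(180,40))])[:,:2]
A=np.c_[2*pts,np.ones(len(pts))]; b=(pts**2).sum(1); w=np.linalg.lstsq(A,b,rcond=None)[0]
print('seat',w[:2].round(4),'r',np.sqrt(w[2]+w[:2]@w[:2]), )
def ang(a,b,z):
    d=P(*b,z)-P(*a,z); return np.degrees(np.arctan2(d[1],d[0]))
for a,b,z in (((275,130),(393,455),.057),((275,130),(393,455),.040),((255,275),(335,470),.056),((140,310),(455,200),.05),((160,400),(480,288),.057),((160,400),(480,288),.05)): print(a,b,round(ang(a,b,z)%90,2))
c=w[:2]; q=proj([*c,.057],s,e,Rc); print('shaft top px in crop',(q-[274,186]+.42)*6.5)
im=cv2.resize(s['image'][186:276,274:364],None,fx=6.5,fy=6.5,interpolation=cv2.INTER_CUBIC)
for yaw,col in ((-10,0),):
  pass
import sys
y=np.radians(np.mean([ang((275,130),(393,455),.05)%90,ang((160,400),(480,288),.055)%90])); print(np.degrees(y))
for k in range(4):
    t=y+k*np.pi/2; u=np.array([np.cos(t),np.sin(t)]); v=np.array([-u[1],u[0]])
    for z,col in ((.057,(0,0,255)),(.040,(0,255,0))):
        L=[((proj([*(c+u*a+v*b2),z],s,e,Rc)-[274,186]+.42)*6.5).astype(int) for a,b2 in ((.0035,.0035),(.019,.0035),(.019,-.0035),(.0035,-.0035))]
        cv2.polylines(im,[np.array(L)],False,col,1)
cv2.imwrite('pics/w9.png',im)
```

```text
seat [0.4924 0.186 ] r 0.030788493069873156
(275, 130) (393, 455) 8.51
(275, 130) (393, 455) 8.51
(255, 275) (335, 470) 10.33
(140, 310) (455, 200) 9.01
(160, 400) (480, 288) 9.29
(160, 400) (480, 288) 9.29
shaft top px in crop [307.60538705 323.63507484]
8.904282145480082
```

View pics/w9.png

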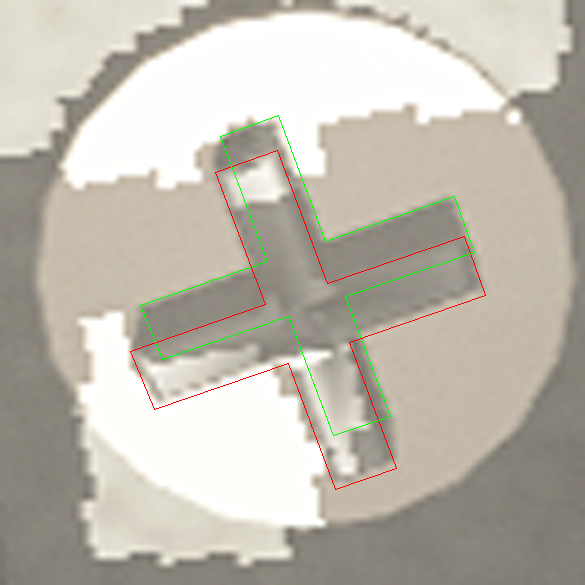

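Run:
```python
from h import *
go([.473,-.359,.20],-166)
```

```text
t 12.05 pos [0.4954 0.1926 0.1464] rpy [-1.7987e+02  1.1000e-01 -1.0090e+02] F [ 0.9 -0.1  0. ] op 0.0879
shift [0.5458, -0.0824, -0.0545] turn [-0.001, 0.003, 1.136] rows>= 8.9
```

```bash
python3 -m pendant '[[0.03,0,-0.04,0,0,0,1],[0.546,-0.082,-0.0545,0,0,1.136,1],[0.546,-0.082,-0.0545,0,0,1.136,1],[0.546,-0.082,-0.0545,0,0,1.136,1],[0.546,-0.082,-0.0545,0,0,1.136,1],[0.546,-0.082,-0.0545,0,0,1.136,1],[0.546,-0.082,-0.0545,0,0,1.136,1],[0.546,-0.082,-0.0545,0,0,1.136,1],[0.546,-0.082,-0.0545,0,0,1.136,1],[0.546,-0.082,-0.0545,0,0,1.136,1],[0.546,-0.082,-0.0545,0,0,1.136,1],[0.546,-0.082,-0.0545,0,0,1.136,1]]'
python3 - <<'E'
from h import *
import pickle
o=ctrl.get_obs(); s,e,Rc=grab('wrist'); im=s['image']; cv2.imwrite('pics/w10.png',im)
pickle.dump((s,e,Rc,o),open('w10.pkl','wb')); print(o['tool_pos'],o['orientation'],o['joint_pos'].round(1))
E
```

```text
clock: 13.55
tool_pos: [0.4719, -0.3592, 0.2]
orientation: [-179.9, 0.1, -166.0]
force: [-0.4, 0.1, 0.4]
opening: 0.0876
[ 0.4718922  -0.35919847  0.19996276] [-1.79948640e+02  8.35894086e-02 -1.65981272e+02] [-18.4  13.9 -12.3  -0.  -63.7 -57.6]
```

View pics/w10.png

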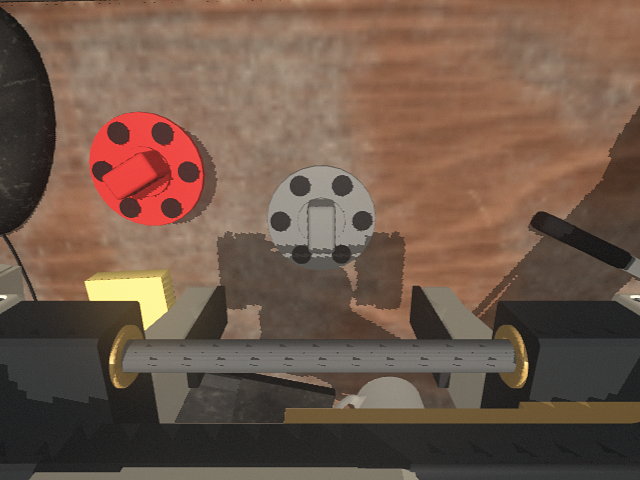

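The view shows two candidates, a grey rotor at (321,217) and a red look-alike at (147,168). The grey one fits the description. I'll check it in an enlarged crop.

Run:
```python
from h import *
import pickle
s,e,Rc,o=pickle.load(open('w10.pkl','rb')); im=s['image']
cv2.imwrite('pics/w11.png',cv2.resize(im[158:278,260:384],None,fx=5,fy=5,interpolation=cv2.INTER_CUBIC))
```

```text
(no output)
```

View pics/w11.png

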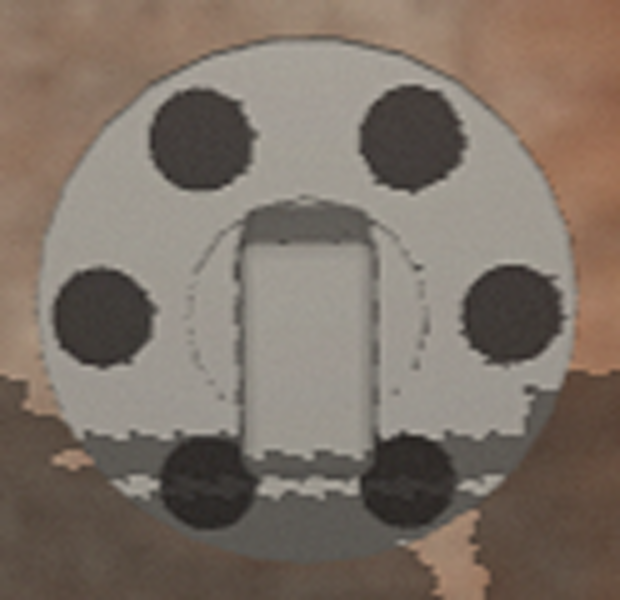

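Run:
```python
from h import *
import pickle
s,e,Rc,o=pickle.load(open('w10.pkl','rb'))
P=[onz((260+x/5-.4,158+y/5-.4),.043,s,e,Rc) for x,y in((202,138),(412,136),(104,316),(512,314),(208,482),(408,482))]
P=np.array(P); c=P.mean(0); print(c, np.linalg.norm(P[:,:2]-c[:2],axis=1))
y=[]
for a,b in((0,1),(2,3),(4,5)):
    d=P[b]-P[a]; y.append(np.degrees(np.arctan2(d[1],d[0])))
print(y)  # along +-bar y
rim=np.array([onz((260+x/5-.4,158+y_/5-.4),.043,s,e,Rc)[:2] for x,y_ in((38,300),(575,300),(308,37),(310,560),(120,110),(500,110),(115,490),(500,490))])
A=np.c_[2*rim,np.ones(len(rim))]; w=np.linalg.lstsq(A,(rim**2).sum(1),rcond=None)[0]; print('rim',w[:2],np.sqrt(w[2]+w[:2]@w[:2]))
m=np.array([0.4*w[0]+.6*c[0],.4*w[1]+.6*c[1]])
go([*m,.046],-166)
```

```text
[ 0.47276563 -0.35682066  0.043     ] [0.03610045 0.03621163 0.0358368  0.0359404  0.03614747 0.03627802]
[np.float64(104.53266866714505), np.float64(104.28057831180178), np.float64(103.99501373255058)]
rim [ 0.4722572 -0.3569697] 0.047732573209157046
t 13.6 pos [ 0.472  -0.3588  0.1998] rpy [-1.7995e+02  8.0000e-02 -1.6593e+02] F [ 0.3 -0.1  0.4] op 0.0876
shift [-0.0009, 0.0018, 0.1538] turn [-0.001, 0.001, 0.001] rows>= 2.5
```

```bash
python3 -m pendant '[[-0.001,0.002,0.05,0,0,0.005,0.1],[-0.001,0.002,0.1,0,0,0.005,0.1],[-0.001,0.002,0.14,0,0,0.005,0.1],[-0.001,0.002,0.1535,0,0,0.005,0.1],[-0.001,0.002,0.1535,0,0,0.005,0.1],[-0.001,0.002,0.1535,0,0,0.005,-1],[-0.001,0.002,0.1535,0,0,0.005,-1],[-0.001,0.002,0.1535,0,0,0.005,-1],[-0.001,0.002,0.1535,0,0,0.005,-1]]'
python3 - <<'E'
from h import *
go([.4923,.1855,.15],-81)
E
```

```text
clock: 14.72
tool_pos: [0.4723, -0.3573, 0.0459]
orientation: [-180.0, 0.0, -166.3]
force: [-0.7, 2.8, 4.1]
opening: 0.022
t 14.72 pos [ 0.4723 -0.3573  0.0459] rpy [-1.7997e+02  4.0000e-02 -1.6626e+02] F [-0.7  2.8  4.1] op 0.022
shift [-0.1484, 0.5225, -0.1042] turn [-0.001, 0.0, -1.488] rows>= 8.8
```

```bash
python3 -m pendant '[[0,0,-0.03,0,0,0,-1],[0,0,-0.07,0,0,0,-1],[-0.01,0.04,-0.11,0,0,-0.15,-1],[-0.025,0.09,-0.12,0,0,-0.33,-1],[-0.042,0.148,-0.12,0,0,-0.51,-1],[-0.059,0.206,-0.12,0,0,-0.69,-1],[-0.076,0.264,-0.12,0,0,-0.87,-1],[-0.093,0.322,-0.12,0,0,-1.05,-1],[-0.11,0.38,-0.12,0,0,-1.23,-1],[-0.127,0.437,-0.12,0,0,-1.38,-1],[-0.14,0.49,-0.12,0,0,-1.488,-1],[-0.1484,0.5225,-0.12,0,0,-1.488,-1]]'
python3 -m pendant '[[0,0,0,0,0,0,-1],[0,0,0,0,0,0,-1]]'
python3 - <<'E'
from h import *
o=ctrl.get_obs()
s,e,Rc=grab('wrist'); cv2.imwrite('pics/w12.png',s['image'])
s,e,Rc=grab('side'); cv2.imwrite('pics/s12.png',cv2.resize(s['image'][160:330,220:400],None,fx=3.5,fy=3.5,interpolation=cv2.INTER_CUBIC))
go([.4923,.1855,.108],-81)
E
```

```text
clock: 16.23
tool_pos: [0.4916, 0.1879, 0.1651]
orientation: [180.0, 0.0, -80.8]
force: [0.9, -0.7, -1.7]
opening: 0.0219
clock: 16.48
tool_pos: [0.4916, 0.1852, 0.1649]
orientation: [179.9, -0.0, -81.0]
force: [0.2, -0.8, -1.8]
opening: 0.0218
t 16.57 pos [0.4919 0.1846 0.1651] rpy [ 1.7997e+02 -1.0000e-02 -8.1060e+01] F [-0.1  0.  -2.3] op 0.0221
shift [-0.0008, -0.0006, 0.0571] turn [0.001, -0.0, -0.001] rows>= 0.9
```

View pics/w12.png

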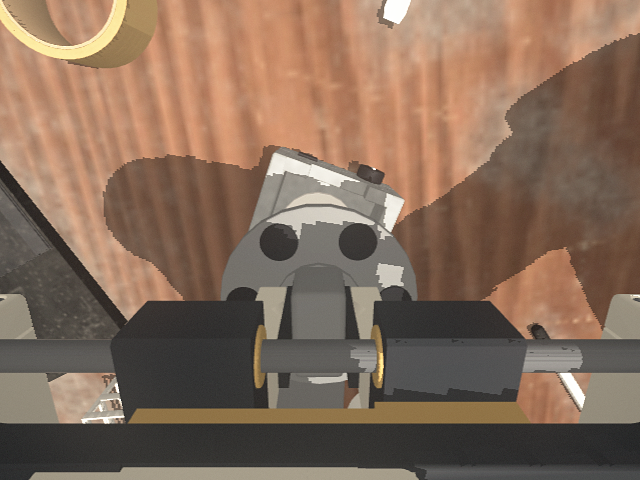

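View pics/s12.png

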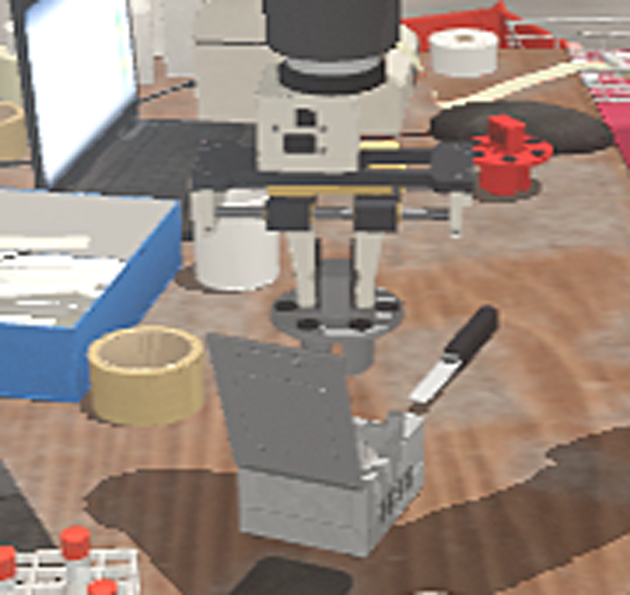

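```bash
python3 -m pendant '[[-0.001,-0.0005,0.03,0,0,0,-1],[-0.001,-0.0005,0.05,0,0,0,-1],[-0.001,-0.0005,0.057,0,0,0,-1],[-0.001,-0.0005,0.06,0,0,0,-1],[-0.001,-0.0005,0.063,0,0,0,-1],[-0.001,-0.0005,0.066,0,0,0,-1],[-0.001,-0.0005,0.066,0,0,0,-1]]'
python3 - <<'E'
from h import *
go([.4923,.1855,.090],-81); print(ctrl.get_obs()['moment'].round(2))
E
```

```text
clock: 17.45
tool_pos: [0.4924, 0.1867, 0.0993]
orientation: [-180.0, 0.0, -81.0]
force: [-1.3, 0.1, -1.2]
opening: 0.0217
t 17.45 pos [0.4924 0.1867 0.0993] rpy [-1.7999e+02  1.0000e-02 -8.1000e+01] F [-1.3  0.1 -1.2] op 0.0217
shift [0.0012, 0.0003, 0.0093] turn [-0.0, 0.0, -0.0] rows>= 0.2
[-0.03  0.1  -0.01]
```

```bash
python3 -m pendant '[[0.0005,0,0.003,0,0,0,-1],[0.001,0,0.006,0,0,0,-1],[0.001,0,0.009,0,0,0,-1],[0.001,0,0.011,0,0,0,-1],[0.001,0,0.011,0,0,0,-1]]'
python3 - <<'E'
from h import *
go([.4923,.1855,.078],-81); print(ctrl.get_obs()['moment'].round(2))
s,e,Rc=grab('side'); cv2.imwrite('pics/s13.png',cv2.resize(s['image'][180:330,240:400],None,fx=4,fy=4,interpolation=cv2.INTER_CUBIC))
E
```

```text
clock: 18.08
tool_pos: [0.4925, 0.1856, 0.088]
orientation: [180.0, -0.0, -81.0]
force: [-0.3, -0.1, -2.0]
opening: 0.0219
t 18.07 pos [0.4925 0.1856 0.088 ] rpy [ 1.7998e+02 -1.0000e-02 -8.1000e+01] F [-0.3 -0.1 -2. ] op 0.0219
shift [0.0001, 0.0002, 0.01] turn [0.0, -0.0, -0.0] rows>= 0.2
[0.06 0.09 0.04]
```

View pics/s13.png

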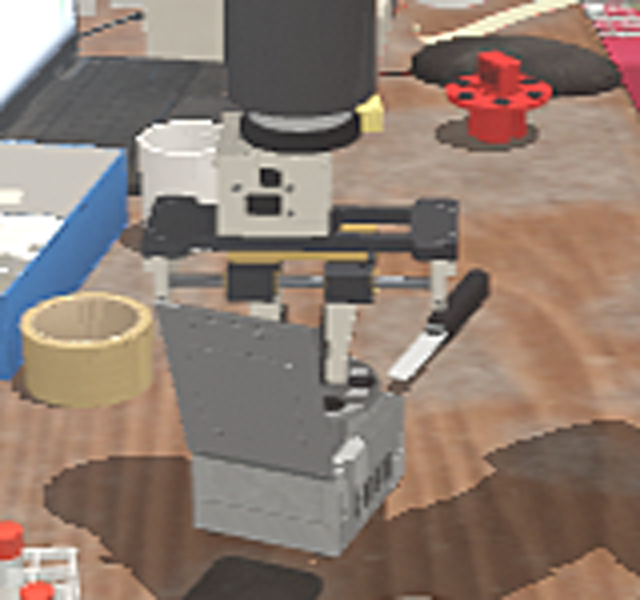

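```bash
python3 -m pendant '[[0,0,0.003,0,0,0,-1],[0,0,0.005,0,0,0,-1],[0,0,0.007,0,0,0,-1],[0,0,0.009,0,0,0,-1],[0,0,0.01,0,0,0,-1],[0,0,0.01,0,0,0,-1],[0,0,0.01,0,0,0,-1]]'
python3 - <<'E'
from h import *
go([.4923,.1855,.078],-81); print(ctrl.get_obs()['moment'].round(2))
E
```

```text
clock: 19.0
tool_pos: [0.4928, 0.1858, 0.0785]
orientation: [-180.0, 0.0, -81.0]
force: [-1.3, -0.3, 4.6]
opening: 0.0219
t 19.0 pos [0.4928 0.1858 0.0785] rpy [-1.7997e+02  1.0000e-02 -8.1000e+01] F [-1.3 -0.3  4.6] op 0.0219
shift [0.0003, 0.0006, 0.0005] turn [-0.001, 0.0, 0.0] rows>= 0.0
[0.1  0.11 0.  ]
```

```bash
python3 -m pendant '[[0,0,0.0005,0,0,0,-1],[0,0,0.001,0,0,0,-1],[0,0,0.001,0,0,0,-1],[0,0,0.001,0,0,0,-1]]'; python3 -m pendant '[[0,0,0.0005,0,0,0,-1],[0,0,0.001,0,0,0,-1],[0,0,0.001,0,0,0,-1],[0,0,0.001,0,0,0,-1]]'
```

```text
clock: 19.5
tool_pos: [0.4929, 0.1858, 0.0778]
orientation: [-180.0, 0.0, -81.0]
force: [-1.5, 0.0, 8.7]
opening: 0.0222
clock: 20.0
tool_pos: [0.493, 0.1859, 0.0777]
orientation: [-179.9, 0.0, -81.0]
force: [-3.5, -0.1, 17.8]
opening: 0.0222
```

```bash
python3 -m pendant '[[0,0,0,0,0,0,-1],[0,0,0,0,0,0,-1],[0,0,0,0,0,0,-1],[0,0,0,0,0,0,-1]]'
python3 - <<'E'
from h import *
s,e,Rc=grab('wrist'); a=s['image']
s,e,Rc=grab('side'); cv2.imwrite('pics/s14.png',cv2.resize(s['image'][180:330,240:400],None,fx=4,fy=4,interpolation=cv2.INTER_CUBIC)); 
O=np.array([.4924,.1857]); yaw=np.radians(79.1); x=np.array([np.cos(yaw),np.sin(yaw)]); y=np.array([-x[1],x[0]])
im=s['image']
# cover angle: free top corners in side view (crop s14), vs model
for th in (1.7,1.75,1.8,1.85,1.9,1.95):
    print(th,[((proj([*(O+x*(.066-.122*np.cos(th))+y*Y),.062+.122*np.sin(th)],s,e,Rc)-[240,180]+.4)*4).round(0).tolist() for Y in(.05,-.05)])
cv2.imwrite('pics/w14.png',a)
t,_,_=grab('top'); cv2.imwrite('pics/t14.png',t['image'])
print(ctrl.get_obs())
E
```

```text
clock: 20.5
tool_pos: [0.493, 0.1859, 0.0777]
orientation: [-179.9, 0.0, -81.0]
force: [-4.0, -1.2, 17.2]
opening: 0.0217
1.7 [[323.0, 303.0], [169.0, 278.0]]
1.75 [[319.0, 309.0], [165.0, 283.0]]
1.8 [[315.0, 315.0], [160.0, 289.0]]
1.85 [[311.0, 321.0], [156.0, 295.0]]
1.9 [[307.0, 328.0], [151.0, 302.0]]
1.95 [[303.0, 336.0], [147.0, 309.0]]
{'clock': 20.65, 'joint_pos': array([ 4.20269506e+01,  1.52402111e+01, -2.90275233e+01,  3.83734070e-02,
       -4.56652067e+01, -3.30268817e+01]), 'qvel': array([ 0.05613945, -0.10411209,  0.03722842, -0.01090269, -0.03308201,
       -0.02411787]), 'tau': array([-5.29142395e-01, -3.57415259e+01,  1.91047615e+01,  4.17121544e+00,
        1.46576677e+00,  2.25932087e-02]), 'tool_pos': array([0.49299704, 0.18587113, 0.07769594]), 'orientation': array([-1.79928805e+02,  1.35072138e-02, -8.09731215e+01]), 'force': array([-4.30966186, -1.07635691, 17.93099195]), 'moment': array([-0.22189727,  1.95654314, -0.02720922]), 'opening': 0.02172271749276799}
```

View pics/s14.png

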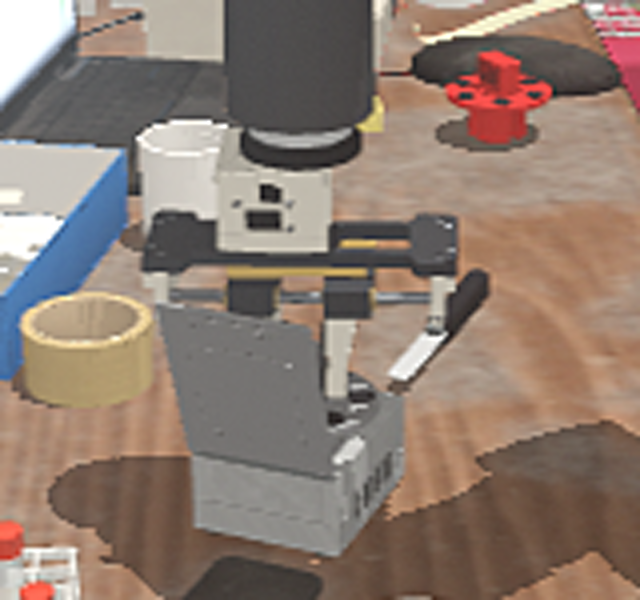

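View pics/w14.png

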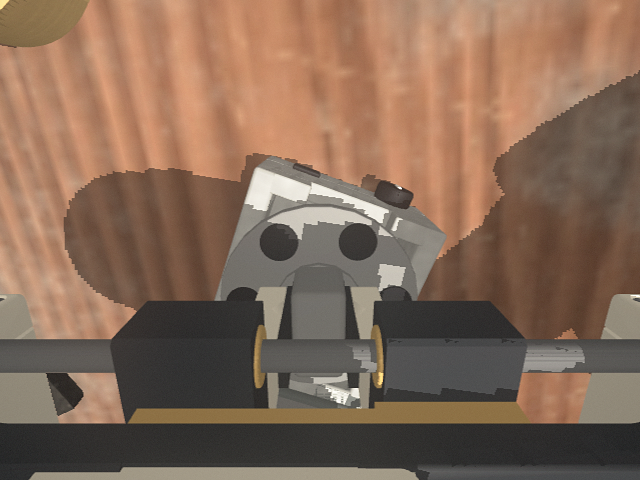

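View pics/t14.png

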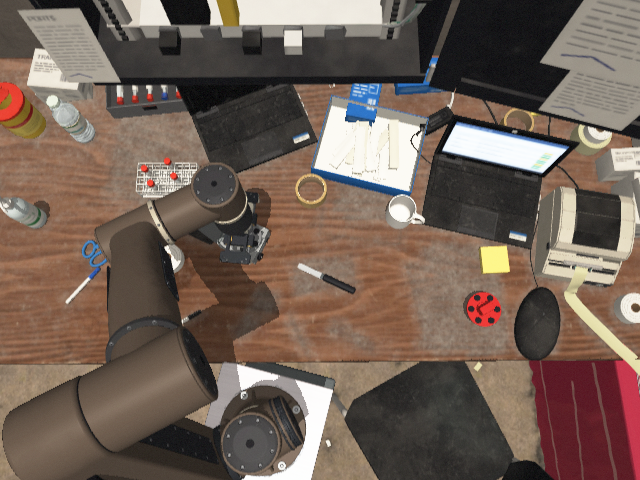

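Run:
```python
from plant import ctrl
print(ctrl.close_job())
```

```text
the job is handed in; nothing more can be done
None
```

I levered the cover open with the blade, laid the tool back on the desk, and pressed the grey rotor fully home. I handed the job in at about 20.7 s, still holding the rotor and pressing down.

- **Cover:** it stands at about 1.87 rad in the side view, past upright, and stayed there after the blade was withdrawn.
- **Tool:** it lies on the desk, clear of the mixer.
- **Rotor fit:** the slot was lined up with the ribs in the air, at about 9° modulo 90°. It slid over the ribs with no force peak, so no extra turning was needed.
- **Pressed home:** the tool stopped at 77.7 mm, which puts the rotor's foot at about 31.8 mm (fully home is 32 mm). The last 1 mm of commanded push only raised the force from about 9 to 18 N, so the seat is at its stop. The tube pockets are at the same pixels in the wrist view as before insertion, so the rotor did not slip in the grip.
- **Bystanders:** the mug and the tape are at their original pixels in the top view. The arm partly hides the label roll there; nothing touched it.
- **Checks that disagreed:** a sideways force of about 4 N and a moment of about 2 N m remain while pressing. My position for the shaft could be off by about 1 mm along the mixer's x. Neither kept the rotor from going fully home.

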